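Put the stray stamp block away in the empty bay

TASK

Two of the tray's three bays each already hold a pale wooden stamp block with a round handle. Pick up the third pale block, the one standing out on the bench, and put it away in the bay that is still empty, upright and fully down on the bay's floor. Set it down rather than dropping it, and leave the two stored blocks in their bays.

Things in the scene. Friction and masses are not known exactly. Their poses are not given: they have to be found in the camera images.
- tray: Dark wooden tray fixed to the bench, 102 (x) by 312 (y) mm, walls 25 mm high, floor 8 mm thick with red felt. Origin: centre of its underside, on the bench; z up. Three bays, 78 x 78 mm inside, in a row along its y axis, centres at y = -105, 0 and +105 mm (x = 0) in its frame. At the start any two hold a stored block and one is empty.
- stamp: Stray pale stamp block, standing on the open bench at the robot's right (-y): pale square base 60 x 60 mm, 30 mm high; upright round browner handle in its middle, 26 mm diameter, from 30 to 80 mm above the underside; about 90 g. Origin: centre of its underside; z up, x and y along the base's sides. Any quarter turn fits a bay. The same shape all in dark red wood near it is not wanted.
- stored_a: One stored pale stamp block, same shape and size as the stray one, standing in one of the tray's bays (which one varies). Origin: centre of its underside, on the bay's floor.
- stored_b: The other stored pale stamp block, same shape and size, standing in another of the tray's bays (which one varies). Origin: centre of its underside, on the bay's floor.
Things that resemble listed ones, but are neither listed nor needed, are in the scene too. Leave any blue or green look-alike of the stamp alone. Leave any purple look-alike of the stored_b alone.

How it is judged (in metres and radians):
At the end, for the whole second after the job is handed in: The stray block rests in the bay that was empty, within 15 mm of its centre, upright within 7 degrees, underside within 5 mm of the bay floor, released and still; both stored blocks stand upright and fully down in their own bays, within 25 mm of their starting places (x of stamp in the frame of tray between -0.015 and 0.015 m and (y of stamp in the frame of tray between -0.12 and -0.09 m or y of stamp in the frame of tray between -0.015 and 0.015 m or y of stamp in the frame of tray between 0.09 and 0.12 m) and z of each of stamp, stored_a, stored_b in the frame of tray below 0.013 m and angle between each of stamp, stored_a, stored_b's own z axis and vertical below 0.12 rad and linear speed of stamp below 0.02 m/s and distance of each of stored_a, stored_b from where it was at the start of the episode below 0.025 m); the robot touches nothing.
It fails at once if a stored block is moved more than 25 mm, that is, taken out of its bay (distance of any of stored_a, stored_b from where it was at the start of the episode above 0.025 m).
It fails at once if the stray block is dropped or thrown: it moves faster than 0.8 m/s (a fall of about 30 mm) while the fingers do not touch it (linear speed of stamp above 0.8 m/s and contact force between stamp and the fingers below 0.05 N).
It also fails if it takes over 40 s, if anything falls off the work surface, if the arm or the gripper's body presses on something with over 40 N, if the wrist force passes 120 N, or if a joint passes its speed limit or range.

ROBOT

A 6-joint arm with a two-finger parallel gripper is mounted at the origin on the work surface. World frame = base frame: x ahead of the robot, y to its left, z up, the work surface at z = 0. Lengths are in m, angles in degrees, forces in N, time in s.
With the tool pointing down it reaches from about 0.35 to 0.875 m from the base axis. Payload 4.2 kg.
Tool frame: the origin (TCP) lies between the finger pads; the fingertips stand 19 mm ahead of it and the grasp point (between the pads) is the TCP; z points along the fingers, y is the line along which they close (so a half turn about z gives the same grasp; the last joint's range is limited). The gripper opens to 87 mm and grips with 3 to 60 N. Pads are 19 mm wide; open, the fingers measure 117 mm over their backs; the gripper's body (75 mm by 190 mm) begins 51 mm behind the grasp point.
Start: joints at [-54.74, 22.042, 0.453, 0, -68.411, -14.817], TCP at [0.218, -0.586, 0.242] pointing down, gripper open.
Joint ranges: [-179.83, 179.83], [-69.29, 118.12], [-61.27, 80.66], [-181.25, 117.63], [-171.15, -9.14], [-177.46, 177.46]. Speed limits (degrees/s): [159.86, 159.86, 180, 180, 180, 180].

INTERFACE

Orientations are given as a 3x3 rotation matrix whose columns are the frame's x, y, z axes.
In Python, from station import r gives the robot as it stands.
- The arm moves only by the tool drive_tool, never from a script. Its argument "steps" is one flat list of numbers, 7 for each row, row after row: the turn, a rotation vector about the tool's x, y, z in rad, then the shift along the tool's x, y, z in m, then the opening, from 0 (shut) to 1 (fully open). A call has 1 to 10 rows; each row shifts and turns the commanded pose from where the row before left it, along the tool's axes as they then stand; what a row does not reach is not made up. A row lasts 1/12 s, in which the tool goes at most 41.7 mm and 7.16 degrees, less where a joint would pass 70% of its speed; a pose out of reach is approached as far as the arm can. A call is refused whole if a number of a shift passes 0.0417 or a number of a turn 0.125, either way. A call with a gripper value outside its range is refused whole. The fingers move at their own pace and stop on an object; the grip force is fixed at half the most. Time passes only in rows, so rows that do not move let the fingers close. It gives the time, the measured TCP pose, the force, the opening and the grip force at its end, in the units of the state.
- r.sense(): the state, without advancing time (a new reading comes with each control period).
- r.capture(name): name is "side" or "top"; returns the picture (400x640x3 uint8, blue, green, red); there is no depth.
- r.camera_params(name): a dict with "camera_matrix" (3x3 intrinsics, pixels), "extrinsics" (4x4, takes a point from world to camera coordinates). Camera axes: x right, y down, z forward; pixel columns grow to the right and rows downward; lengths in m; the calibration is good to about 2 mm. A picture is of the moment at which its call begins. camera_params takes no time and is no camera call.
- r.finish_job(): hands the job in; it is judged then, once.
The state is a dict: "time_s": time; "joints": joint angles; "joint_velocities": joint speeds; "effort": joint torques, N m; "tcp_pos": TCP position; "ee_rot": TCP orientation; "wrist_force": force on the tool from outside, world axes, zero at the start; "moment": the same for the moment, N m; "gripper_width": opening from 0.0 (shut) to 1.0 (fully open); "gripper_force": force on a finger pad.
Only numpy, scipy, OpenCV 4.12 (cv2) and the standard library are available. Lean on these libraries where they do the work, as an engineer would, in place of code of your own. Each camera call takes 0.05 s, during which the arm holds its last target. There are 200 camera calls.

## Working session

There is one attempt and no reset: what is moved stays moved. The work goes in short steps, Python scripts to look and compute and a tool call to move; the robot and the scene stay as the last step left them, time stands still between calls to the robot, and variables do not carry over. Pictures are saved under pics/ and viewed, at most 10 in all, crops included, and the job is handed in when it is done.

Besides the shell and the picture viewer there is one more tool, called after "Request:" as a command line: name --argument value ..., lists and objects as JSON in quotes. drive_tool: Moves the arm, as the interface text tells. Its arguments: {"type":"object","properties":{"steps":{"type":"array"}},"required":["steps"]}

```bash
mkdir -p pics
cat > h.py <<'E'
from station import r
import numpy as np, cv2
def P(n):
    c=r.camera_params(n); return np.array(c["camera_matrix"])@np.array(c["extrinsics"])[:3]
def proj(n,X):
    q=P(n)@np.append(X,1); return q[:2]/q[2]
def onz(n,uv,z):
    p=P(n); A=np.c_[p[:,0],p[:,1],-np.array([*uv,1.])]; s=np.linalg.solve(A,-(p[:,2]*z+p[:,3])); return s[:2]
def tri(uvs,uvt):
    X=cv2.triangulatePoints(P("side"),P("top"),np.float64(uvs).reshape(2,1),np.float64(uvt).reshape(2,1)); return (X[:3]/X[3]).ravel()
E
python3 - <<'E'
from h import *
for n in("side","top"):
    cv2.imwrite(f"pics/{n}0.png",r.capture(n)); c=r.camera_params(n); print(n,np.round(c["camera_matrix"],1).tolist(),np.round(c["extrinsics"],3).tolist())
s=r.sense();print(s)
E
```

```text
side [[381.9, 0.0, 315.6], [0.0, 381.9, 192.1], [0.0, 0.0, 1.0]] [[-0.878, -0.478, 0.005, 0.436], [-0.262, 0.472, -0.842, 0.173], [0.4, -0.741, -0.54, 0.693], [0.0, 0.0, 0.0, 1.0]]
top [[473.4, 0.0, 321.5], [0.0, 473.4, 193.0], [0.0, 0.0, 1.0]] [[0.022, -0.999, -0.025, -0.031], [-0.997, -0.02, -0.076, 0.484], [0.076, 0.027, -0.997, 1.046], [0.0, 0.0, 0.0, 1.0]]
{'time_s': 0.1, 'joints': array([-5.47411596e+01,  2.20873047e+01,  3.88169982e-01, -2.46024463e-02,
       -6.84093641e+01, -1.48161151e+01]), 'joint_velocities': array([-0.02828768, -0.13000206,  0.23594073,  0.09961183, -0.01019253,
        0.09077387]), 'effort': array([-5.36560929e-04, -3.91690457e+01,  1.87933588e+01,  4.23185170e+00,
        1.34104479e-02, -7.07193681e-05]), 'tcp_pos': array([ 0.21813835, -0.5851784 ,  0.24056462]), 'ee_rot': array([[-9.37077069e-01, -3.49121725e-01, -7.67115784e-04],
       [-3.49122553e-01,  9.37075390e-01,  1.77673216e-03],
       [ 9.85495251e-05,  1.93275239e-03, -9.99998127e-01]]), 'wrist_force': array([ 0.21418301, -0.17597925, -1.29927311]), 'moment': array([-0.00355171, -0.03234316,  0.02229766]), 'gripper_force': 0.0, 'gripper_width': 1.0021775679439093}
```

View pics/side0.png

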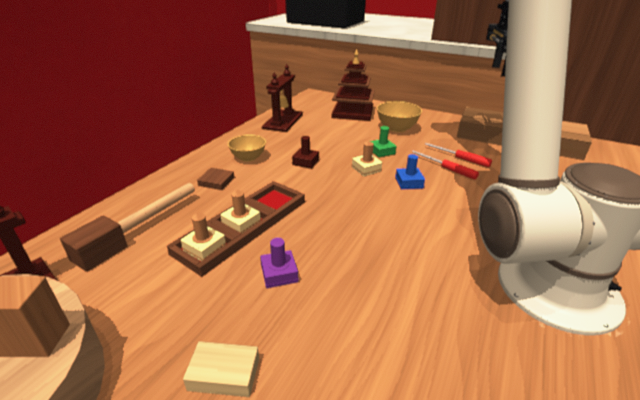

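View pics/top0.png

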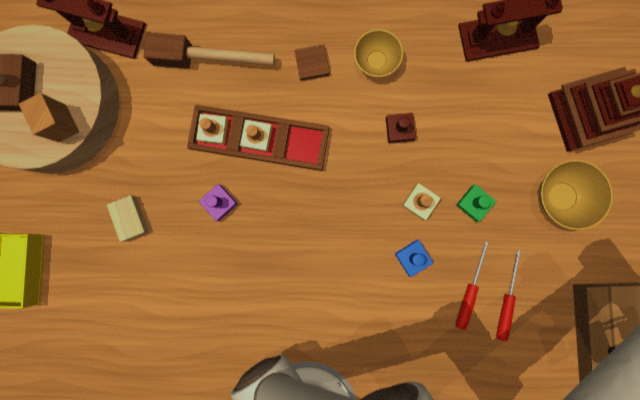

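Side view: two stored pale blocks at (204,237) and (239,214), with the empty red bay at (275,200). In the top view these are (210,127), (256,134) and (305,146).

Candidates for the stray, in top-view pixels: pale (422,202), green (477,203), blue (414,258), dark red (401,127), purple (217,202). Only the first, at side (367,160), has the pale base and browner handle. I'll confirm it in one crop and measure.

Run:
```python
from h import *
s=cv2.imread("pics/side0.png");t=cv2.imread("pics/top0.png")
a=cv2.resize(s[130:185,335:405],None,fx=5.6,fy=5.6,interpolation=cv2.INTER_CUBIC)
b=cv2.resize(t[175:230,390:460],None,fx=5.6,fy=5.6,interpolation=cv2.INTER_CUBIC)
c=cv2.resize(s[175:275,160:315],None,fx=2.53,fy=2.53,interpolation=cv2.INTER_CUBIC)
d=cv2.resize(t[95:180,180:340],None,fx=2.45,fy=2.45,interpolation=cv2.INTER_CUBIC)
W=np.zeros((590,790,3),np.uint8)
for im,y,x in((a,0,0),(b,0,396),(c,315,0),(d,315,396)):
    W[y:y+im.shape[0],x:x+im.shape[1]]=im[:590-y,:790-x]
cv2.imwrite("pics/crop.png",W)
# pale base segmentation in top view
hsv=cv2.cvtColor(t,cv2.COLOR_BGR2HSV); print(hsv[209,419],hsv[200,424],hsv[230,440])
hs=cv2.cvtColor(s,cv2.COLOR_BGR2HSV); print(hs[162,360],hs[152,367])
m=cv2.inRange(hsv,(15,20,150),(40,125,255)); m[:175]=0;m[230:]=0;m[:,:390]=0;m[:,450:]=0
pts=cv2.findNonZero(m);print(len(pts),cv2.minAreaRect(pts))
w=np.array([onz("top",p,0.03) for p in cv2.boxPoints(cv2.minAreaRect(pts))]);print(w.round(4),w.mean(0),np.linalg.norm(np.diff(w,axis=0),axis=1))
# red felt
m=cv2.inRange(hsv,(0,200,120),(8,255,255))+cv2.inRange(hsv,(172,200,120),(180,255,255)); m[:120]=0;m[170:]=0;m[:,:280]=0;m[:,335:]=0
pts=cv2.findNonZero(m);R=cv2.minAreaRect(pts)
w=np.array([onz("top",p,0.008) for p in cv2.boxPoints(R)]);print(R,w.round(4),w.mean(0),np.linalg.norm(np.diff(w,axis=0),axis=1))
```

```text
[ 18 144 188] [ 15 172 178] [ 14 171 170]
[ 30  81 251] [ 12 158 144]
496 ((421.65380859375, 201.2692108154297), (27.457656860351562, 26.902956008911133), 33.690067291259766)
[[ 0.461  -0.2012]
 [ 0.5113 -0.2337]
 [ 0.4785 -0.2841]
 [ 0.4285 -0.2516]] [ 0.469817   -0.24265447] [0.05990015 0.06013944 0.05968151]
((303.53997802734375, 142.72000122070312), (31.819807052612305, 29.274221420288086), 8.130102157592773) [[ 0.5711  0.0633]
 [ 0.6384  0.0556]
 [ 0.6291 -0.017 ]
 [ 0.562  -0.009 ]] [0.60014201 0.02320974] [0.06780637 0.07324399 0.06763815]
```

View pics/crop.png

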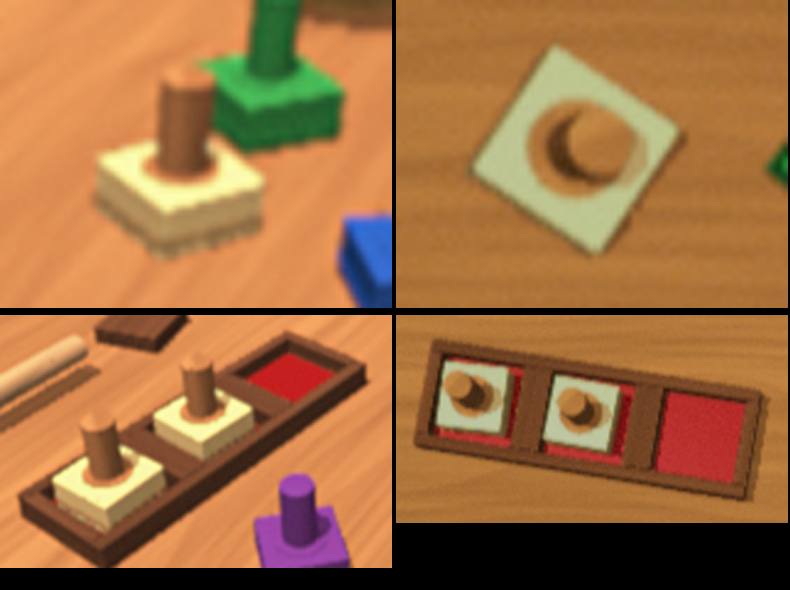

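The crop confirms it: the stray is the pale base with the brown handle, top corners at top-view ≈(419,183), (441,199), (426,220), (403,205). The empty bay is the end one on the −y side. I'll triangulate its height, the bay and the tray rim.

Run:
```python
from h import *
T=lambda x,y,s,o,q:np.array([o[0]+(x-q[0])/s,o[1]+(y-q[1])/s])-0.4
a=lambda x,y:T(x,y,5.6,(335,130),(0,0)); b=lambda x,y:T(x,y,5.6,(390,175),(396,0))
c=lambda x,y:T(x,y,2.53,(160,175),(0,315)); d=lambda x,y:T(x,y,2.45,(180,95),(396,315))
print("handle top",tri(a(186,75),b(607,142)))
B=[b(558,45),b(684,133),b(598,253),b(471,170)]
for n,p,q in(("c1",a(262,183),B[3]),("c2",a(97,158),B[0]),("c3",a(165,213),B[3]),("c4",a(262,183),B[2])): print(n,tri(p,q).round(4))
w=np.array([onz("top",p,0.03) for p in B]);print(w.round(4),w.mean(0));print(np.degrees(np.arctan2(*(np.diff(w,axis=0)[:,::-1].T))))
R=[d(434,340),d(763,393),d(747,498),d(416,444)]
w=np.array([onz("top",p,0.025) for p in R]);print("rim",w.round(4),w.mean(0),np.linalg.norm(np.diff(w,axis=0),axis=1))
ce=w.mean(0); ax=(w[0]-w[1]+w[3]-w[2]);ax/=np.linalg.norm(ax);print("yaxis",ax,"empty",ce-0.105*ax)
print(tri(c(288,333),R[1]),tri(c(366,372),R[2]),tri(c(22,497),R[0]))
F=[d(664,387),d(744,401),d(739,482),d(656,468)]
w=np.array([onz("top",p,0.008) for p in F]);print("felt",w.round(4),w.mean(0))
S=[c(292,353),c(336,376),c(290,402)]
print("felt tri",tri(S[0],F[1]),tri(S[1],F[2]))
# stored handles
print("stored",tri(c(197,360),d(575,403)),tri(c(99,418),d(462,387)),ce,ce+.105*ax)
```

```text
handle top [ 0.47053032 -0.2454499   0.07751216]
c1 [ 0.4432 -0.2039  0.0495]
c2 [ 0.5111 -0.2361  0.0271]
c3 [ 0.4609 -0.2023  0.026 ]
c4 [ 0.4298 -0.2522  0.0267]
[[ 0.511  -0.2356]
 [ 0.4771 -0.2852]
 [ 0.4291 -0.2517]
 [ 0.4608 -0.2017]] [ 0.46947618 -0.24353914]
[-124.34097217  145.07462355   57.66060456]
rim [[ 0.6802  0.2719]
 [ 0.6351 -0.0355]
 [ 0.5375 -0.0228]
 [ 0.5821  0.2845]] [0.60872124 0.1245177 ] [0.31066353 0.09845752 0.31059381]
yaxis [0.1445197  0.98950192] empty [0.59354667 0.02062   ]
[ 0.63669073 -0.03527436  0.01892461] [ 0.53953482 -0.02233827  0.01090435] [0.68062423 0.27269467 0.02013117]
felt [[ 0.643   0.0577]
 [ 0.6309 -0.0176]
 [ 0.5545 -0.0146]
 [ 0.5662  0.0632]] [0.59866905 0.0221572 ]
felt tri [ 0.62813573 -0.01914355  0.00795625] [ 0.55919744 -0.01236845  0.00470461]
stored [0.61122874 0.12782897 0.08621009] [0.62408809 0.22774361 0.08625083] [0.60872124 0.1245177 ] [0.62389581 0.22841541]
```

Checks hold: handle top at z≈0.078 (0.080 expected), base edges 60 mm. The handle is at (0.470,−0.244) with base yaw ≈−33°. The empty bay is at ≈(0.595,0.021), with tray yaw ≈−8.3° and the stored handles 105 mm apart. Moving over the stray now.

Request:
drive_tool --steps '[0,0,0,-0.03,0.0195,0.005,1,0,0,0,-0.03,0.0195,0.005,1,0,0,0,-0.03,0.0195,0.005,1,0,0,0,-0.03,0.0195,0.005,1,0,0,0,-0.03,0.0195,0.005,1,0,0,0,-0.03,0.0195,0.005,1,0,0,0,-0.03,0.0195,0.005,1,0,0,0,-0.03,0.0195,0.005,1,0,0,0,-0.03,0.0195,0.005,1,0,0,0,-0.03,0.0195,0.005,1]'

```text
time_s: 0.93
tcp_pos: [0.4318, -0.2964, 0.1911]
ee_rot: [[-0.937, -0.349, -0.0], [-0.349, 0.937, 0.0], [0.0, 0.0, -1.0]]
wrist_force: [0.0, -0.4, -0.5]
gripper_width: 0.997
gripper_force: 0.0
```

Request:
drive_tool --steps '[0,0,0,-0.025,0.018,0,1,0,0,0,-0.02,0.012,0,1,0,0,0,-0.01,0.006,0,1,0,0,0,0,0,0,1,0,0,0,0,0,0,1,0,0,0,0,0,0,1]'

```text
time_s: 1.43
tcp_pos: [0.4696, -0.2457, 0.1913]
ee_rot: [[-0.937, -0.348, -0.001], [-0.348, 0.937, 0.0], [0.001, 0.0, -1.0]]
wrist_force: [0.4, 0.5, 0.2]
gripper_width: 1.003
gripper_force: 0.0
```

```bash
cat > go.py <<'E'
from h import *
import sys
def delta(x,y,z):
    s=r.sense(); return (s["ee_rot"].T@(np.array([x,y,z])-s["tcp_pos"])).round(4), s["tcp_pos"].round(4), s["wrist_force"].round(2), s["time_s"], s["ee_rot"].round(3).tolist()
E
python3 -c "
from go import *
print(*delta(0.470,-0.2443,0.058),sep='\n')"
```

```text
[-0.001   0.0011  0.1333]
[ 0.4696 -0.2457  0.1913]
[0.43 0.46 0.2 ]
1.4333
[[-0.937, -0.348, -0.001], [-0.348, 0.937, 0.0], [0.001, 0.0, -1.0]]
```

Request:
drive_tool --steps '[0,0,0,-0.001,0.001,0.02,1,0,0,0,0,0,0.02,1,0,0,0,0,0,0.02,1,0,0,0,0,0,0.02,1,0,0,0,0,0,0.02,1,0,0,0,0,0,0.015,1,0,0,0,0,0,0.01,1,0,0,0,0,0,0.008,1,0,0,0,0,0,0,1,0,0,0,0,0,0,1]'

```text
time_s: 2.27
tcp_pos: [0.4709, -0.2444, 0.0588]
ee_rot: [[-0.937, -0.349, 0.0], [-0.349, 0.937, -0.0], [-0.0, -0.0, -1.0]]
wrist_force: [-0.3, -0.9, -0.1]
gripper_width: 0.998
gripper_force: 0.0
```

```bash
python3 -c "
from go import *
s=r.capture('side')[90:200,310:440];t=r.capture('top')[150:250,360:490]
cv2.imwrite('pics/g.png',np.hstack([cv2.resize(s,(390,330)),cv2.resize(t,(400,330))]))
print(*delta(0.470,-0.2443,0.058),sep='\n')"
```

```text
[0.0014 0.0005 0.0015]
[ 0.4715 -0.2442  0.0595]
[-0.28  0.15  0.84]
2.3667
[[-0.937, -0.349, 0.002], [-0.349, 0.937, -0.001], [-0.002, -0.001, -1.0]]
```

View pics/g.png

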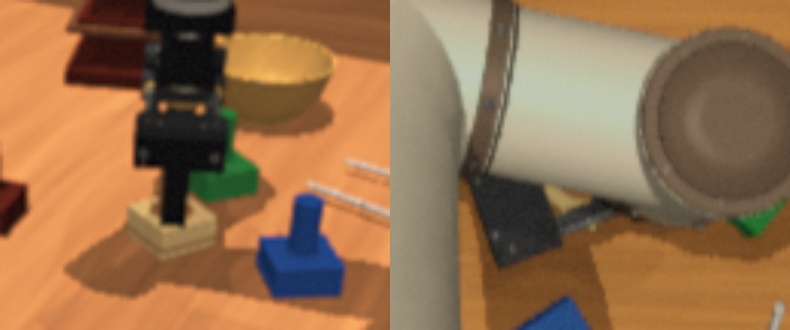

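The side view shows a finger in front of the handle, centred over the pale base, with the tip just above the base's top. The top view is hidden by the arm. No contact is felt, so I'm closing.

Request:
drive_tool --steps '[0,0,0,0,0,0,0,0,0,0,0,0,0,0,0,0,0,0,0,0,0,0,0,0,0,0,0,0,0,0,0,0,0,0,0,0,0,0,0,0,0,0,0,0,0,0,0,0,0,0,0,0,0,0,0,0]'

```text
time_s: 3.03
tcp_pos: [0.4709, -0.2439, 0.0585]
ee_rot: [[-0.937, -0.349, -0.0], [-0.349, 0.937, 0.0], [0.0, 0.0, -1.0]]
wrist_force: [-0.4, 0.5, 0.1]
gripper_width: 0.478
gripper_force: 0.0
```

Request:
drive_tool --steps '[0,0,0,0,0,-0.005,0,0,0,0,0,0,-0.01,0,0,0,0,0,0,-0.02,0,0,0,0,0,0,-0.02,0,0,0,0,0,0,-0.02,0,0,0,0,0,0,-0.02,0,0,0,0,0,0,-0.01,0,0,0,0,0,0,0,0]'

```text
time_s: 3.7
tcp_pos: [0.4724, -0.2443, 0.1666]
ee_rot: [[-0.937, -0.35, 0.006], [-0.35, 0.937, -0.002], [-0.005, -0.004, -1.0]]
wrist_force: [-0.4, 0.0, -1.1]
gripper_width: 0.29
gripper_force: 30.0
```

```bash
python3 -c "
from go import *
print(*delta(0.595,0.021,0.166),sep='\n')"
```

```text
[-0.2077  0.2057  0.001 ]
[ 0.4724 -0.2443  0.1666]
[-0.38  0.02 -1.06]
3.7
[[-0.937, -0.35, 0.006], [-0.35, 0.937, -0.002], [-0.005, -0.004, -1.0]]
```

The fingers were still closing when the lift began, so the grip may be high on the handle. I need to look before going on.

```bash
python3 -c "
from go import *
s=r.capture('side'); c=s[60:180,310:440]
print(proj('side',r.sense()['tcp_pos']))
cv2.imwrite('pics/g2.png',cv2.resize(c,None,fx=4.6,fy=4.6,interpolation=cv2.INTER_CUBIC))"
```

```text
[370.47486128 112.02931701]
```

View pics/g2.png

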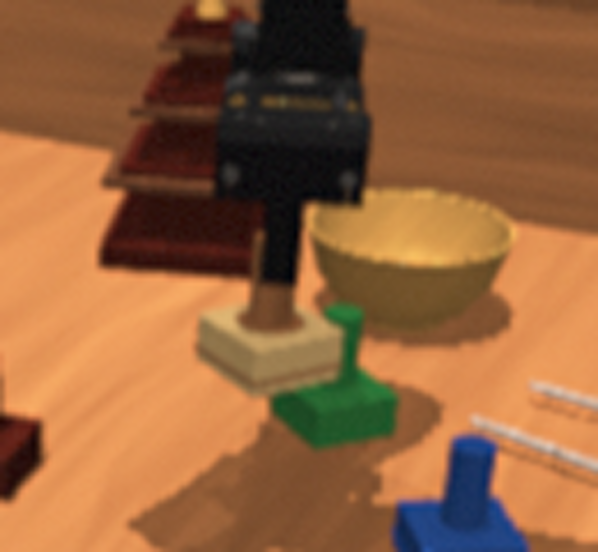

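The block is held upright by the upper handle, clear of the fingers' tips. I'll fit its height and yaw from base corners at side ≈(353,130), (385,134), (365,139), and the lower ones at (353,136), (366,145).

Run:
```python
from go import *
from scipy.optimize import least_squares
k=lambda x,y:np.array([310+x/4.6,60+y/4.6])-0.4
obs=[(k(198,318),(0,.03)),(k(343,338),(1,.03)),(k(252,362),(2,.03)),(k(198,347),(0,0)),(k(258,393),(2,0)),(k(340,370),(1,0))]
p=r.sense()["tcp_pos"]
for yaw0 in(-33,):
  def model(q):
    o=[]
    y=np.radians(q[3]);R=np.array([[np.cos(y),-np.sin(y)],[np.sin(y),np.cos(y)]])
    cs=np.array([R@c for c in .03*np.array([[1,1],[1,-1],[-1,-1],[-1,1]])])
    pr=np.array([proj('side',[*(q[:2]+c),q[2]]) for c in cs])
    i=[pr[:,0].argmin(),pr[:,0].argmax(),pr[:,1].argmax()]
    return np.array([proj('side',[*(q[:2]+cs[i[j]]),q[2]+h])-u for u,(j,h) in obs]).ravel()
  f=lambda q:np.r_[model(q),(q[:2]-p[:2])/0.001*1]
  s=least_squares(f,[p[0],p[1],.11,yaw0]);print(s.x,s.cost,model(s.x).round(1),p, "grip height",p[2]-s.x[2])
```

```text
[  0.47168072  -0.24380776   0.08726199 -35.00141782] 14.038233675359212 [ 0.4 -1.5  0.8 -1.6  1.  -2.6 -0.3  2.6 -1.2  1.4  0.3  2. ] [ 0.4712815  -0.24387046  0.16468445] grip height 0.07742246468084771
```

Grip height ≈77 mm (±5), block yaw ≈−34°, and 30 N on the pads, so it is firm enough. I'll carry it over the bay and turn it about +25° (−0.44 rad about the tool's z).

Request:
drive_tool --steps '[0,0,0,-0.012,0.012,0,0,0,0,0,-0.02,0.02,0,0,0,0,0,-0.025,0.025,0,0,0,0,0,-0.025,0.025,0,0,0,0,0,-0.025,0.025,0,0,0,0,0,-0.025,0.025,0,0,0,0,0,-0.025,0.025,0,0,0,0,0,-0.025,0.025,0,0,0,0,0,-0.015,0.015,0,0,0,0,0,-0.01,0.008,0,0]'

```text
time_s: 4.58
tcp_pos: [0.5931, 0.023, 0.1615]
ee_rot: [[-0.936, -0.352, -0.003], [-0.352, 0.936, -0.0], [0.003, 0.001, -1.0]]
wrist_force: [0.3, -0.1, -0.6]
gripper_width: 0.286
gripper_force: 30.0
```

Request:
drive_tool --steps '[0,0,-0.04,0,0,0,0,0,0,-0.08,0,0,0,0,0,0,-0.08,0,0,0,0,0,0,-0.08,0,0,0,0,0,0,-0.08,0,0,0,0,0,0,-0.08,0,0,0,0,0,0,0,0,0,0,0,0,0,0,0,0,0,0,0,0,0,0,0,0,0]'

```text
time_s: 5.33
tcp_pos: [0.5928, 0.0201, 0.1629]
ee_rot: [[-0.701, -0.714, -0.001], [-0.714, 0.701, -0.0], [0.001, 0.001, -1.0]]
wrist_force: [0.4, 0.5, -0.4]
gripper_width: 0.286
gripper_force: 30.0
```

```bash
python3 -c "
from go import *
s=r.capture('side'); t=r.capture('top')
c=s[90:250,190:330]; d=t[90:190,230:370]
cv2.imwrite('pics/p1.png',np.hstack([cv2.resize(c,(480,549),interpolation=cv2.INTER_CUBIC),cv2.resize(d,(310,549))]))
print(*delta(0.595,0.021,0.095),sep='\n');print(r.sense()['gripper_width'],r.sense()['gripper_force'])
# predicted top corners
for z in(.085,.115):
  for a in(36.7,126.7,216.7,306.7):
    q=np.radians(a);p=r.sense()['tcp_pos'];u=proj('side',[p[0]+.0424*np.cos(q),p[1]+.0424*np.sin(q),z]);print(((u-[190,90])*3.43).round())
"
```

```text
[-0.002  -0.001   0.0682]
[0.593  0.0203 0.1632]
[ 0.19  0.72 -1.37]
5.4333
[[-0.7, -0.714, -0.001], [-0.714, 0.7, -0.0], [0.001, 0.0, -1.0]]
0.28973870602464624 29.999721944332123
[225. 288.]
[293. 317.]
[353. 280.]
[286. 254.]
[221. 248.]
[291. 275.]
[352. 240.]
[284. 215.]
```

View pics/p1.png

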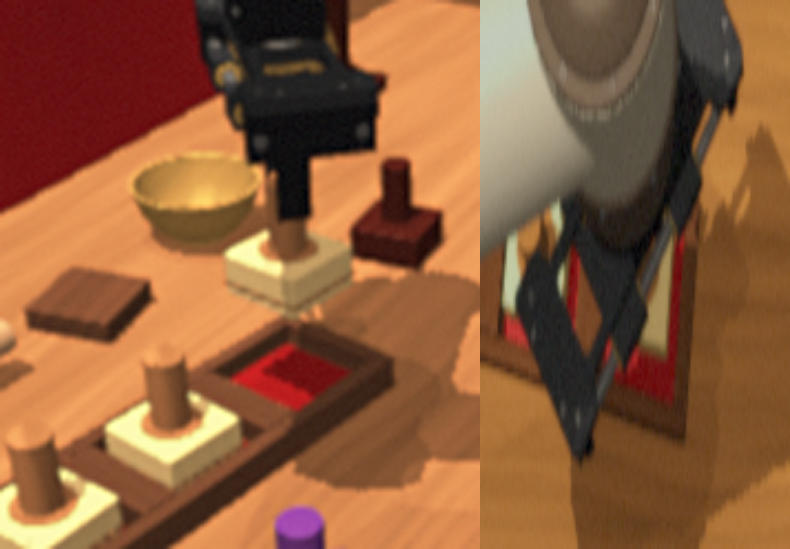

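The side view shows the block hanging centred over the empty bay: near corner at (289,283) in the crop against 291 predicted, shadow on the felt, edges parallel to the tray within about 4°. Lowering to just above the floor.

Request:
drive_tool --steps '[0,0,0,-0.002,-0.001,0.01,0,0,0,0,0,0,0.012,0,0,0,0,0,0,0.012,0,0,0,0,0,0,0.01,0,0,0,0,0,0,0.006,0,0,0,0,0,0,0.006,0,0,0,0,0,0,0.004,0,0,0,0,0,0,0.003,0,0,0,0,0,0,0,0,0,0,0,0,0,0,0]'

```text
time_s: 6.27
tcp_pos: [0.5955, 0.0213, 0.1008]
ee_rot: [[-0.699, -0.715, 0.0], [-0.715, 0.699, 0.0], [-0.0, -0.0, -1.0]]
wrist_force: [-0.4, -0.3, -1.2]
gripper_width: 0.289
gripper_force: 30.0
```

```bash
python3 -c "
from go import *
s=r.capture('side')
cv2.imwrite('pics/p2.png',cv2.resize(s[130:250,190:330],None,fx=4.8,fy=4.8,interpolation=cv2.INTER_CUBIC))
print(*delta(0.595,0.021,0.085),sep='\n')"
```

```text
[0.0007 0.0003 0.016 ]
[0.5957 0.0213 0.101 ]
[-0.32  0.33 -1.96]
6.3167
[[-0.699, -0.715, 0.001], [-0.715, 0.699, 0.0], [-0.001, -0.001, -1.0]]
```

View pics/p2.png

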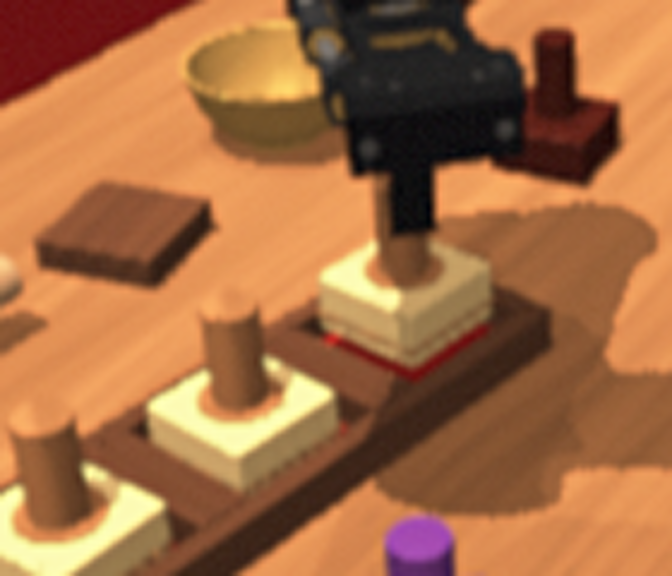

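The block is inside the bay's outline and still about 15 mm up, with red felt visible at (410,370). I'll go down slowly, watching the force.

Request:
drive_tool --steps '[0,0,0,0,0,0.003,0,0,0,0,0,0,0.003,0,0,0,0,0,0,0.003,0,0,0,0,0,0,0.002,0,0,0,0,0,0,0,0,0,0,0,0,0,0,0]'

```text
time_s: 6.82
tcp_pos: [0.5953, 0.0212, 0.0893]
ee_rot: [[-0.699, -0.715, -0.0], [-0.715, 0.699, -0.0], [0.0, 0.0, -1.0]]
wrist_force: [0.8, -0.6, -0.1]
gripper_width: 0.286
gripper_force: 30.0
```

Request:
drive_tool --steps '[0,0,0,0,0,0.001,0,0,0,0,0,0,0.001,0,0,0,0,0,0,0,0]'

```text
time_s: 7.07
tcp_pos: [0.5953, 0.0212, 0.0874]
ee_rot: [[-0.699, -0.715, -0.0], [-0.715, 0.699, -0.0], [0.0, 0.0, -1.0]]
wrist_force: [-0.4, 0.5, -1.2]
gripper_width: 0.288
gripper_force: 30.0
```

Request:
drive_tool --steps '[0,0,0,0,0,0.001,0,0,0,0,0,0,0.001,0,0,0,0,0,0,0,0]'

```text
time_s: 7.32
tcp_pos: [0.5956, 0.0214, 0.0869]
ee_rot: [[-0.699, -0.716, 0.001], [-0.716, 0.699, -0.0], [-0.0, -0.001, -1.0]]
wrist_force: [-3.2, 1.3, 5.7]
gripper_width: 0.291
gripper_force: 30.0
```

The force rose to 5.7 N at z 0.087, which is exactly floor height (8 mm) plus the 79 mm grip height; resting on a wall would have shown at about 0.104. Releasing, waiting for the fingers to open, then rising.

Request:
drive_tool --steps '[0,0,0,0,0,0,0.5,0,0,0,0,0,0,0.6,0,0,0,0,0,0,0.7,0,0,0,0,0,0,0.8,0,0,0,0,0,0,0.8,0,0,0,0,0,0,0.8,0,0,0,0,0,0,0.8,0,0,0,0,0,0,0.8]'

```text
time_s: 7.98
tcp_pos: [0.5953, 0.0212, 0.0854]
ee_rot: [[-0.699, -0.715, -0.0], [-0.715, 0.699, -0.0], [0.0, 0.0, -1.0]]
wrist_force: [0.4, 0.0, -0.3]
gripper_width: 0.771
gripper_force: 0.0
```

```bash
python3 -c "
from go import *
s=r.capture('side')
cv2.imwrite('pics/p3.png',cv2.resize(s[130:250,190:330],None,fx=4.8,fy=4.8,interpolation=cv2.INTER_CUBIC))
print(r.sense()['gripper_width'],*delta(0.595,0.021,0.085))"
```

```text
0.7787343662521959 [0.0004 0.0001 0.0005] [0.5953 0.0212 0.0855] [-0.49 -1.01  0.69] 8.0333 [[-0.699, -0.715, -0.0], [-0.715, 0.699, -0.0], [0.0, 0.0, -1.0]]
```

View pics/p3.png

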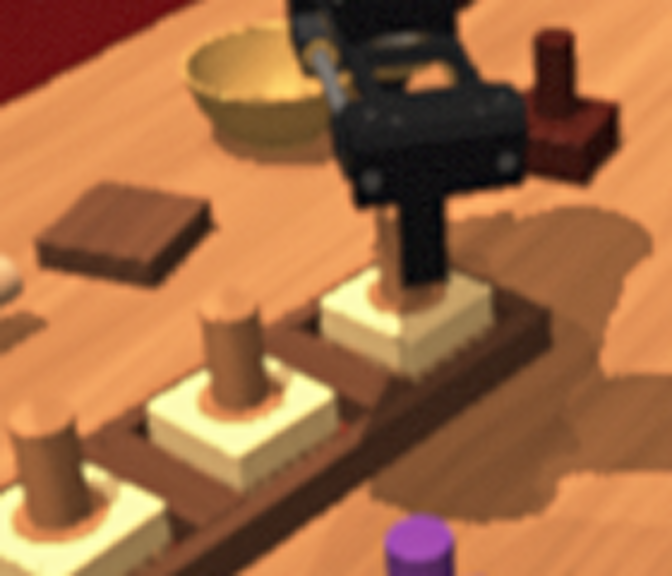

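The block sits upright in the bay, level with the stored ones, and the fingers are clear. Rising, then backing away toward −y so the top camera can see.

Request:
drive_tool --steps '[0,0,0,0,0,-0.01,0.8,0,0,0,0,0,-0.02,0.8,0,0,0,0,0,-0.03,0.8,0,0,0,0,0,-0.03,0.8,0,0,0,0,0,-0.03,0.8,0,0,0,0,0,-0.03,0.8,0,0,0,0.02,-0.02,0,0.8,0,0,0,0.025,-0.025,0,0.8,0,0,0,0.025,-0.025,0,0.8,0,0,0,0.025,-0.025,0,0.8]'

```text
time_s: 8.87
tcp_pos: [0.5967, -0.1142, 0.2369]
ee_rot: [[-0.698, -0.716, 0.002], [-0.716, 0.698, 0.0], [-0.001, -0.001, -1.0]]
wrist_force: [1.0, 0.4, -0.7]
gripper_width: 0.797
gripper_force: 0.0
```

Request:
drive_tool --steps '[0,0,0,0.028,-0.025,0,0.8,0,0,0,0.028,-0.025,0,0.8,0,0,0,0.028,-0.025,0,0.8,0,0,0,0.028,0,0,0.8,0,0,0,0.028,0,0,0.8,0,0,0,0.028,0,0,0.8,0,0,0,0.02,0,0,0.8,0,0,0,0,0,0,0.8,0,0,0,0,0,0,0.8]'

```text
time_s: 9.62
tcp_pos: [0.5185, -0.3007, 0.2365]
ee_rot: [[-0.7, -0.714, 0.001], [-0.714, 0.7, -0.0], [-0.001, -0.001, -1.0]]
wrist_force: [0.8, -0.4, -0.4]
gripper_width: 0.8
gripper_force: 0.0
```

Run:
```python
from go import *
s=r.capture('side');t=r.capture('top')
cv2.imwrite('pics/p4.png',np.hstack([cv2.resize(s[160:280,160:320],(400,300),interpolation=cv2.INTER_CUBIC),cv2.resize(t[90:210,180:340],(400,300),interpolation=cv2.INTER_CUBIC)]))
hsv=cv2.cvtColor(t,cv2.COLOR_BGR2HSV)
for u0,u1 in((195,228),(240,275),(286,325)):
    m=cv2.inRange(hsv,(15,20,110),(45,125,255));k=np.zeros_like(m);k[105:172,u0:u1]=1
    p=cv2.findNonZero(m*k)
    if p is None: continue
    R=cv2.minAreaRect(p);w=np.array([onz("top",q,.038) for q in cv2.boxPoints(R)]);c=w.mean(0)
    ax=np.array([.1445,.9895]);d=c-[.6087,.1245];print(R,c.round(4),"tray xy",(d@[ax[1],-ax[0]]).round(4),(d@ax).round(4))
```

```text
((210.78997802734375, 127.9699935913086), (26.728639602661133, 27.435745239257812), 8.130102157592773) [0.6246 0.2303] tray xy 0.0004 0.107
((255.23077392578125, 134.84616088867188), (27.064027786254883, 27.45625877380371), 11.309932708740234) [0.6106 0.1297] tray xy 0.0011 0.0054
((303.4017028808594, 142.63873291015625), (26.838096618652344, 27.5983829498291), 8.746161460876465) [0.5948 0.0215] tray xy 0.0012 -0.1039
```

View pics/p4.png

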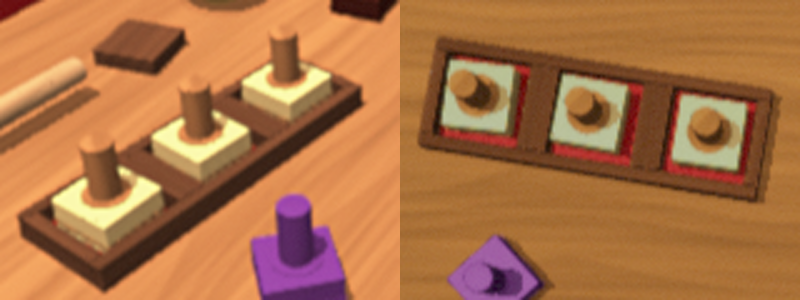

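All three pale blocks stand upright in their bays. The new one is at tray (1, −104) mm, about 2 mm from its bay's centre. The stored ones are undisturbed and the robot is clear.

```bash
python3 -c "
from station import r
print(r.finish_job())"
```

```text
the job is handed in; nothing more can be done
None
```

The stray pale block stands upright on the floor of the empty bay, about 2 mm from its centre by the top camera. The stored blocks are undisturbed, and the job is handed in; the hand-in returned no verdict.

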